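Scan a vial on the bench scanning station

ROBOT

A 6-joint arm with a two-finger parallel gripper is mounted at the origin on a cart in front of the work surface, level with it; the furniture and walls round the work are solid. World frame = base frame: x ahead of the robot, y to its left, z up, the work surface at z = 0. Lengths are in mm, angles in rad, forces in N, time in s.
With the tool pointing down it reaches from about 375 to 900 mm from the base axis. Payload 3.1 kg.
Tool frame: the origin (TCP) lies midway between the tips of the shut fingers; the grasp point (between the pads) lies 19 mm behind it; z points along the fingers, y is the direction in which the jaws open and shut (so a half turn about z gives the same grasp; the last joint's range is limited). The gripper opens to 85 mm and grips with 20 to 120 N. Pads are 22 mm wide; open, the fingers measure 114 mm over their backs; the gripper's body (76 mm by 85 mm) begins 54 mm behind the grasp point. The pads swing forward as they close: fully open they stand 13 mm farther back than shut.
Start: joints at [-0.178, 0.527, 1.433, -0, 1.181, -0.178], TCP at [624.977, 0.034, 231.31] pointing down, gripper open.
Joint ranges: [-3.08, 3.08], [-0.75, 2.2], [0.22, 2.44], [-1.43, 4.57], [0, 2.65], [-2.85, 2.85]. Speed limits (rad/s): [2.79, 2.79, 3.14, 3.14, 3.14, 3.14].

INTERFACE

Orientations are given as a rotation vector (axis times angle).
In Python, from plant import manip gives the robot as it stands.
- The arm moves only by the tool apply_moves, never from a script. Its arguments are lists of equal length, an entry for each row: "xyz": the shift along the world's x, y, z in m, a list of three; "delta_rot": the turn, a rotation vector about the world's x, y, z in degrees, a list of three; "fingers": the finger opening in m, from 0 to 0.0854. In form: {"xyz": [[tx, ty, tz], ...], "delta_rot": [[wx, wy, wz], ...], "fingers": [fingers, ...]}. A call has 1 to 8 rows; each row is the pose to reach, as a shift and turn from the pose commanded when the call began; what a row does not reach only later rows make up. A row lasts 1/8 s, in which the tool goes at most 62.5 mm and 10.7 degrees, less where a joint would pass 70% of its speed; a pose out of reach is approached as far as the arm can. A call with a gripper value outside its range is refused whole. The fingers move at their own pace and stop on an object; "squeeze" is the grip in N (left out, the last holds). Time passes only in rows, so rows that repeat a pose let the fingers close. It gives the time, the measured TCP pose, the force and the opening at its end, in the units of the state.
- manip.sense(): the state, without advancing time (a new reading comes with each control period).
- manip.grab_frame(name): name is "scene" or "side" or "wrist"; returns (picture, depth): 480x640x3 uint8, red, green, blue; 480x640 float32, mm along the optical axis (not along the pixel's ray), 0 where there is no reading.
- manip.camera_model(name): a dict with "K" (3x3 intrinsics, pixels), "dist" ([k1, k2, p1, p2, k3] as OpenCV has them; the pictures are not rectified), "cam_to_world" (4x4, takes a point from camera to world coordinates). Camera axes: x right, y down, z forward; pixel columns grow to the right and rows downward; lengths in mm; the calibration is good to about 2 mm. A picture is of the moment at which its call begins: read the wrist's pose just before it. camera_model takes no time and is no camera call; for the wrist camera it gives the pose at the moment of the call.
- manip.sign_off(): hands the job in, once; it reports no verdict.
The state is a dict: "t": time; "qpos": joint angles; "joint_vel": joint speeds; "joint_efforts": joint torques, N m; "tcp_pos": TCP position; "ee_rot": TCP orientation; "force": force on the tool from outside, world axes, zero at the start; "torque": the same for the moment, N m; "gripper_width": finger opening in mm.
Only numpy, scipy, OpenCV 4.12 (cv2) and the standard library are available. Lean on these libraries where they do the work, as an engineer would, in place of code of your own. Each camera call takes 0.05 s, during which the arm holds its last target. There are 200 camera calls.

TASK

Log the vial at the scanning station: push it gently along its V-groove until its nose rests against the end stop, in front of the scanner's window. Then squeeze the scanner's trigger fully against the grip, hold it for about half a second, and let it spring back out, leaving the vial lying at the stop. Leave the other things on the bench as they are.

Things in the scene. Friction and masses are not known exactly. Their poses are not given: they have to be found in the camera images.
- station: Fixed scanning station (all in mm, its own frame): aluminium base plate 260 x 250 x 12 with a V-rail and a hand scanner lying on its side. Origin on the bench under the plate (x -130..130, y -130..120). z up, x along the groove towards the end stop; scanner on the -y side of the rail: head x 37..93, y -105..-8, top z 108, its window facing the rail.
- stop (a point): Point on the end stop's face at the vial's axis: station x 100, y 70, z 80 mm; axes as station; the vial's nose touches it when home. Stop 34 mm wide, top z 92. V-rail runs along x at y 70 from x -115 to 100: two 45-degree flanks meeting at z 56, top edges z 70, 34 mm wide over all.
- squeeze (a point): Where to squeeze grip and trigger together from above, closing along y: station x -15, y -55, z 80 mm; axes as station. The grip is a bar (y -74..-46, z 63..97) from the head to x -76, free below (plate top z 12). Here the grip's back is 19 mm to -y; the trigger's face 32 mm to +y at rest (51 mm across), 19 mm fully squeezed (38 mm across).
- trigger (a joint): Black trigger blade, 62 x 8 x 22 mm high, on the grip's side that faces the rail. Vertical hinge at station x 28, y -40 mm; the blade runs from it along -x, standing out to +y, free end at x -29. 0 rad = released (0.3 rad off the grip), 0.3 = fully squeezed. Sprung: about 3 N at the squeeze point to start, 8 N fully home; returns by itself.
- vial: Loose straight vial, cylinder 34 mm diameter, 100 mm long, about 60 g, white with black code rings near its nose, flush grey screw cap at the rear. Lies in the V-groove, axis along station x, nose towards the stop and 40 to 75 mm short of it at the start. Origin at its middle on the axis (80 mm above the bench); x towards the nose; may roll about x.
- vial_nose (a point): Centre of the vial's flat nose end, 50 mm from its origin along +x.
- vial_rear (a point): Centre of the flat face of the vial's cap, 50 mm from its origin along -x; the place to push.
- petri_a: Bystander: flat round petri dish, 61 mm across, 12 mm high; origin under its centre.
- dropper_bottle: Bystander: small bottle, 34 mm across, 78 mm high; origin under its centre.
- beaker: Bystander: plastic beaker, 59 mm across, 70 mm high; origin under its centre.
- forceps: Bystander: steel forceps lying flat, 124 mm long; origin under the centre.
There are look-alikes about, which are no part of the job. Leave any turquoise look-alike of the vial alone.

How it is judged:
By the outcome, as a careful person would: the job done as asked, in the order asked, and still so for the second after the job is handed in, with the robot touching nothing.
It also fails if it takes over 43 s, if anything falls off the work surface, if the arm or the gripper's body presses on something with over 40 N, if the wrist force passes 120 N, or if a joint passes its speed limit or range.

## Working session

There is one attempt and no reset: what is moved stays moved. The work goes in short steps, Python scripts to look and compute and a tool call to move; the robot and the scene stay as the last step left them, time stands still between calls to the robot, and variables do not carry over. Pictures are saved under pics/ and viewed, about 8 in all and at most 12, crops included, and the job is handed in when it is done.

Besides the shell and the picture viewer there is one more tool, called after "Request:" by a JSON object that holds its "fn" and its "kwargs". apply_moves: Moves the arm, as the interface text tells. Its arguments: {"type":"object","properties":{"xyz":{"type":"array"},"delta_rot":{"type":"array"},"fingers":{"type":"array"},"squeeze":{"type":"number"}},"required":["xyz","delta_rot","fingers"]}

```bash
mkdir -p pics; cat > h.py <<'E'
import numpy as np, cv2
from plant import manip
def snap(n,f):
    m=manip.camera_model(n); p,d=manip.grab_frame(n)
    cv2.imwrite(f'pics/{f}.png',p[:,:,::-1]); np.savez(f'pics/{f}.npz',p=p,d=d,K=m['K'],D=m['dist'],T=m['cam_to_world'])
def load(f): return np.load(f'pics/{f}.npz')
def cloud(z):
    d=z['d']; h,w=d.shape
    u,v=np.meshgrid(np.arange(w),np.arange(h))
    n=cv2.undistortPoints(np.stack([u,v],-1).reshape(-1,1,2).astype(np.float64),np.array(z['K'],float),np.array(z['D'],float)).reshape(h,w,2)
    P=np.dstack([n*d[...,None],d,np.ones_like(d)])@np.array(z['T']).T
    P=P[...,:3]; P[d==0]=np.nan; return P
def proj(z,X):
    T=np.linalg.inv(z['T']); c=np.atleast_2d(X)@T[:3,:3].T+T[:3,3]
    return cv2.projectPoints(c,np.zeros(3),np.zeros(3),np.array(z['K'],float),np.array(z['D'],float))[0].reshape(-1,2)
E
python3 - <<'E'
from h import *
print(manip.sense())
for n in('scene','side'): snap(n,n+'0'); print(n,np.round(load(n+'0')['T'],2).tolist())
a=[cv2.imread(f'pics/{n}0.png') for n in('scene','side')]
E
```

```text
{'t': 0.0, 'qpos': array([-1.78541639e-01,  5.28442887e-01,  1.43391386e+00,  1.01060513e-05,
        1.18139641e+00, -1.78486290e-01]), 'joint_vel': array([-0.00152531,  0.00043006, -0.00152778,  0.00068268, -0.0001692 ,
        0.00034011]), 'joint_efforts': array([ 2.50220628e-04, -4.42344439e+01, -1.78024775e+01, -2.06930472e-04,
        8.36740597e-03,  2.24214921e-05]), 'tcp_pos': array([6.24280101e+02, 1.36173576e-01, 2.30344248e+02]), 'ee_rot': array([-2.22024810e+00, -2.22011667e+00,  1.92231826e-03]), 'force': array([ 0.31609644, -0.27388071,  0.70915832]), 'torque': array([ 0.01770377, -0.00724524, -0.03356767]), 'gripper_width': 85.16259410477373}
scene [[0.78, -0.3, 0.54, -158.66], [-0.62, -0.37, 0.69, -819.27], [-0.01, -0.88, -0.48, 710.42], [0.0, 0.0, 0.0, 1.0]]
side [[-1.0, -0.01, 0.0, 549.18], [-0.01, 0.52, -0.85, 976.53], [0.01, -0.85, -0.52, 615.71], [0.0, 0.0, 0.0, 1.0]]
```

View pics/scene0.png

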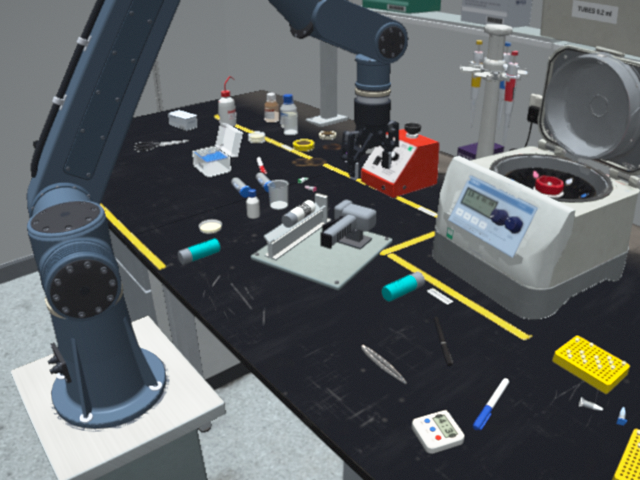

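View pics/side0.png

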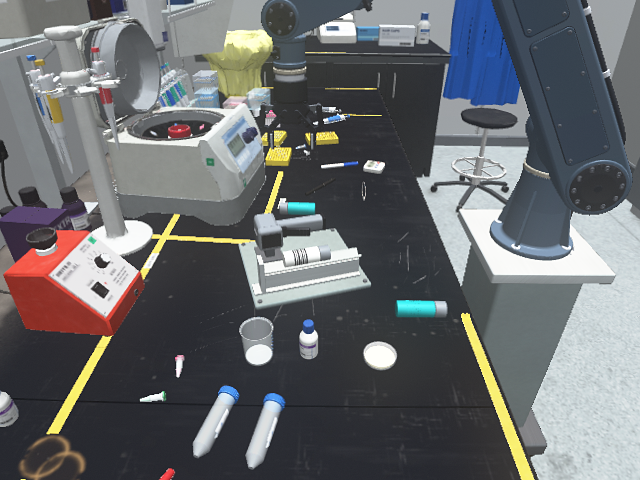

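The vial is the white cylinder in the rail, at scene (298,212) and side (306,256). Two turquoise look-alikes lie at scene (200,250) and (403,287), and at side (421,308) and (297,208). The end stop is towards world +x. Next I fit the station pose from depth.

```bash
cat > fit.py <<'E'
from h import *
from scipy.optimize import minimize
C=[cloud(load(n)) for n in('scene0','side0')]
S=[]
for n,c in zip(('scene','side'),C):
    uv={'scene':(285,255),'side':(330,283)}[n]
    print(n,'seed',c[uv[1],uv[0]])
    P=c.reshape(-1,3); P=P[~np.isnan(P[:,0])]
    s=c[uv[1],uv[0]]
    near=np.linalg.norm(P[:,:2]-s[:2],axis=1)<260
    pl=P[near&(P[:,2]>7)&(P[:,2]<17)]
    print(len(pl)); S.append(pl)
    m=P[near&(abs(P[:,2])<6)]; print('bench z',np.median(m[:,2]),'plate z',np.median(pl[:,2]))
    # vial/rail top points
    b=np.zeros((700,700),np.uint8)
    ij=np.round(pl[:,:2]-s[:2]+350).astype(int); b[ij[:,1],ij[:,0]]=255
    b=cv2.morphologyEx(b,cv2.MORPH_CLOSE,np.ones((9,9)));b=cv2.morphologyEx(b,cv2.MORPH_OPEN,np.ones((7,7)))
    k,l,st,ce=cv2.connectedComponentsWithStats(b); i=1+st[1:,4].argmax()
    q=np.argwhere(l==i)[:,::-1].astype(np.float32)
    r=cv2.minAreaRect(q); print('rect',np.array(r[0])+s[:2]-350,r[1],r[2])
E
python3 fit.py; python3 - <<'E'
import cv2
a=cv2.imread('pics/scene0.png')[165:305,235:415]; b=cv2.imread('pics/side0.png')[200:315,230:380]
a=cv2.resize(a,(0,0),fx=2.2,fy=2.2,interpolation=3); b=cv2.resize(b,(0,0),fx=2.6,fy=2.6,interpolation=3)
b=cv2.copyMakeBorder(b,0,max(0,a.shape[0]-b.shape[0]),0,0,0); a=cv2.copyMakeBorder(a,0,max(0,b.shape[0]-a.shape[0]),0,0,0)
cv2.imwrite('pics/crop1.png',cv2.hconcat([a,b]))
E
```

```text
scene seed [508.30101076 160.08399955  12.75352814]
3924
bench z 1.181332887093049 plate z 13.07910115623531
rect [601.7687842  130.63996879] (263.4483642578125, 250.42999267578125) 17.86282730102539
side seed [532.78781548 215.46590263  12.23237912]
4188
bench z -0.31140821234208715 plate z 11.696094417215988
rect [602.51242486 138.20763236] (259.4504089355469, 248.19039916992188) 18.047819137573242
```

View pics/crop1.png

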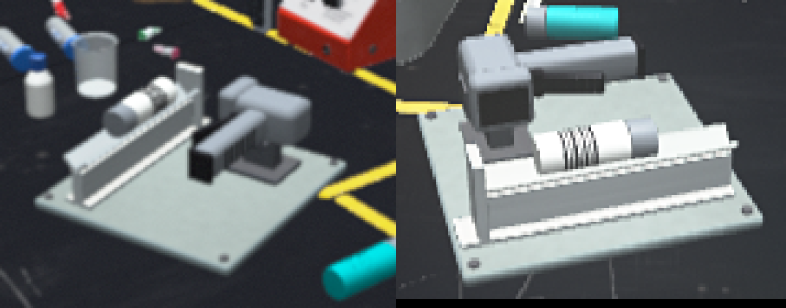

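Choice confirmed: it is white with black rings and a grey cap, lying in the groove (crop: side half at about (600,148)). The yaw is about 18° and the origin about (600,139). I'll go above the station and look with the wrist camera.

Request:
{"fn": "apply_moves", "kwargs": {"xyz": [[-0.012,0.018,0.006],[-0.024,0.036,0.012],[-0.036,0.054,0.018],[-0.05,0.072,0.024],[-0.06,0.09,0.03],[-0.07,0.105,0.03],[-0.08,0.12,0.03],[-0.08,0.12,0.03]], "delta_rot": [[0,0,-10],[0,0,-20],[0,0,-30],[0,0,-40],[0,0,-50],[0,0,-60],[0,0,-70],[0,0,-72]], "fingers": [0.085,0.085,0.085,0.085,0.085,0.085,0.085,0.085]}}

```text
t: 1.1
tcp_pos: [543.9, 120.8, 261.0]
ee_rot: [-3.102, -0.494, 0.002]
force: [0.5, -1.0, 1.3]
gripper_width: 85.0
```

```bash
python3 - <<'E'
from h import *
s=manip.sense(); print(s['tcp_pos'],s['ee_rot'],s['qpos'])
snap('wrist','w1'); z=load('w1'); print(np.round(z['T'],2).tolist()); snap('scene','scene1')
im=cv2.imread('pics/w1.png')
th=np.deg2rad(18);R=np.array([[np.cos(th),-np.sin(th),0],[np.sin(th),np.cos(th),0],[0,0,1]]);o=np.array([600.6,139.2,0])
def seg(a):
    q=proj(z,np.array(a,float)@R.T+o); cv2.polylines(im,[np.int32(q)],True,(0,0,255),1)
seg([[-130,-130,12],[130,-130,12],[130,120,12],[-130,120,12]])
seg([[-115,53,70],[100,53,70],[100,87,70],[-115,87,70]])
seg([[37,-105,108],[93,-105,108],[93,-8,108],[37,-8,108]])
seg([[-76,-74,97],[37,-74,97],[37,-46,97],[-76,-46,97]])
cv2.imwrite('pics/w1o.png',im)
E
```

```text
[543.93435349 120.81028345 260.97749507] [-3.10225867e+00 -4.94342968e-01  2.14518572e-03] [1.80002141e-02 4.02052346e-01 1.56876720e+00 1.11952294e-06
 1.17215250e+00 1.27275449e+00]
[[0.31, -0.91, -0.28, 615.18], [-0.95, -0.3, -0.09, 144.38], [-0.0, 0.29, -0.96, 402.81], [0.0, 0.0, 0.0, 1.0]]
```

View pics/w1o.png

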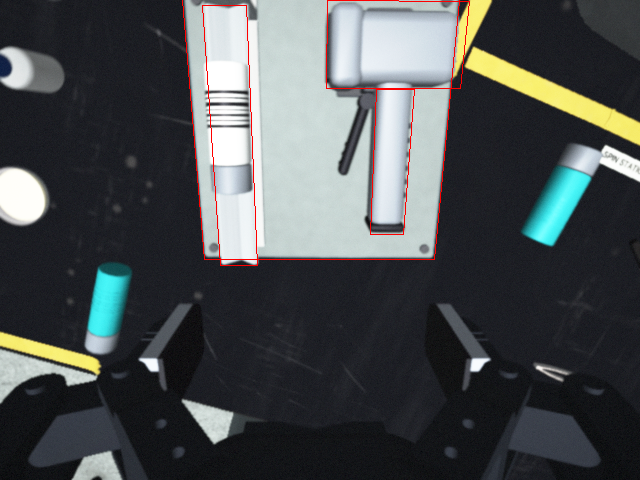

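The overlay of the estimated station sits within about 1–2 mm of the plate, rail, head and grip. The vial's cap ends near (231,193), its nose near (227,62), and the trigger blade runs (365,100) to (343,172). Now I measure the vial's rear.

```bash
cat >> h.py <<'E'
th=np.deg2rad(18);R=np.array([[np.cos(th),-np.sin(th),0],[np.sin(th),np.cos(th),0],[0,0,1]]);o=np.array([600.6,139.2,0])
E
python3 - <<'E'
from h import *
for f in('w1','scene0','side0'):
    z=load(f); Q=((cloud(z)-o)@R).reshape(-1,3); Q=Q[~np.isnan(Q[:,0])]
    def b(m): return np.round(np.percentile(Q[m],[1,50,99],axis=0),1).tolist() if m.sum()>5 else None
    v=(abs(Q[:,1]-70)<25)&(Q[:,2]>85)&(Q[:,2]<103)&(Q[:,0]<90)&(Q[:,0]>-110)
    print(f,'vial',v.sum(),b(v))
    g=(Q[:,0]<15)&(Q[:,0]>-90)&(abs(Q[:,1]+60)<20)&(Q[:,2]>90)&(Q[:,2]<105)
    print(' grip',g.sum(),b(g))
    t=(Q[:,0]<0)&(Q[:,0]>-40)&(abs(Q[:,1]+28)<14)&(Q[:,2]>75)&(Q[:,2]<100)
    print(' trig',t.sum(),b(t))
for a in([-75,70,74],[-100,70,74],[-11,70,74],[-15,-55,61]): print(a,np.round(np.array(a)@R.T+o,1))
E
```

```text
w1 vial 5219 [[-42.1, 54.7, 85.4], [10.3, 68.1, 94.2], [55.3, 85.6, 97.5]]
 grip 3666 [[-72.6, -72.7, 90.3], [-26.2, -58.2, 95.7], [13.8, -45.8, 98.0]]
 trig 414 [[-28.0, -33.4, 76.9], [-13.2, -25.7, 89.7], [-0.3, -19.4, 91.6]]
scene0 vial 311 [[-46.0, 50.1, 85.2], [-5.2, 60.2, 94.0], [53.4, 80.9, 100.3]]
 grip 284 [[-77.9, -76.9, 90.4], [-37.2, -66.5, 97.0], [13.9, -47.7, 100.8]]
 trig 76 [[-30.6, -37.2, 75.2], [-18.6, -29.3, 86.4], [-0.8, -22.3, 93.5]]
side0 vial 459 [[-42.1, 60.9, 85.2], [10.6, 78.6, 92.5], [56.4, 87.9, 97.6]]
 grip 251 [[-72.8, -70.8, 90.2], [-29.6, -52.5, 94.7], [14.2, -43.6, 97.5]]
 trig 84 [[-29.0, -41.1, 75.1], [-13.5, -22.4, 84.0], [-0.9, -17.2, 91.0]]
[-75, 70, 74] [507.6 182.6  74. ]
[-100, 70, 74] [483.9 174.9  74. ]
[-11, 70, 74] [568.5 202.4  74. ]
[-15, -55, 61] [603.3  82.3  61. ]
```

Request:
{"fn": "apply_moves", "kwargs": {"xyz": [[-0.012,0.02,0],[-0.025,0.042,0],[-0.037,0.062,-0.02],[-0.037,0.062,-0.06],[-0.037,0.062,-0.1],[-0.037,0.062,-0.14],[-0.037,0.062,-0.17],[-0.037,0.062,-0.187]], "delta_rot": [[0,0,0],[0,0,0],[0,0,0],[0,0,0],[0,0,0],[0,0,0],[0,0,0],[0,0,0]], "fingers": [0,0,0,0,0,0,0,0]}}

```text
t: 2.2
tcp_pos: [508.0, 181.1, 72.3]
ee_rot: [3.102, 0.493, -0.003]
force: [0.6, -0.5, -0.1]
gripper_width: -0.4
```

```bash
python3 - <<'E'
from h import *
s=manip.sense(); print(s['tcp_pos'],s['gripper_width'],s['force'],(s['tcp_pos']-o)@R)
snap('wrist','w2')
snap('side','side2')
a=cv2.imread('pics/w2.png');b=cv2.imread('pics/side2.png')[190:320,220:380]
cv2.imwrite('pics/c2.png',cv2.hconcat([cv2.resize(a,(400,300)),cv2.resize(b,(369,300),interpolation=3)]))
E
```

```text
[508.03849425 181.09334501  72.31515696] -0.38372853085682623 [ 0.63405336 -0.51561045 -0.09001945] [-75.08546765  68.44601706  72.31515696]
```

View pics/c2.png

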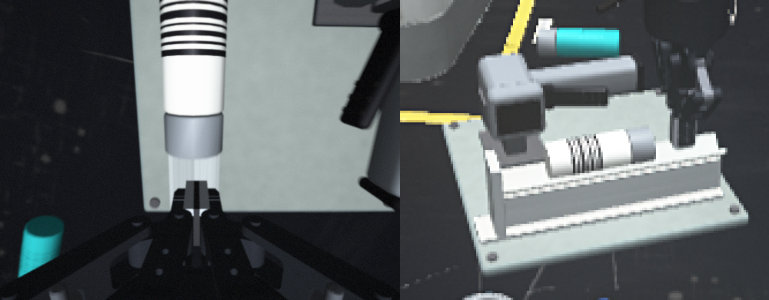

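Request:
{"fn": "apply_moves", "kwargs": {"xyz": [[0.005,0.0016,0.001],[0.01,0.0032,0.002],[0.015,0.0048,0.002],[0.0195,0.0063,0.002],[0.024,0.0078,0.002],[0.029,0.0094,0.002],[0.0335,0.0109,0.002],[0.038,0.0124,0.002]], "delta_rot": [[0,0,0],[0,0,0],[0,0,0],[0,0,0],[0,0,0],[0,0,0],[0,0,0],[0,0,0]], "fingers": [0,0,0,0,0,0,0,0]}}

```text
t: 3.3
tcp_pos: [545.8, 194.4, 76.3]
ee_rot: [3.103, 0.492, -0.002]
force: [-1.8, -1.6, 2.2]
gripper_width: -0.0
```

```bash
python3 - <<'E'
from h import *
s=manip.sense(); print(s['tcp_pos'],s['force'],s['force']@R,(s['tcp_pos']-o)@R)
snap('side','side3');snap('scene','scene3')
for f in('scene3','side3'):
    z=load(f); Q=((cloud(z)-o)@R); m=(abs(Q[...,1]-70)<22)&(Q[...,2]>82)&(Q[...,2]<94)&(Q[...,0]<98)&(Q[...,0]>-20)
    print(f,np.nanpercentile(Q[m][:,0],[1,95,99,99.8]))
E
```

```text
[545.81107659 194.44979891  76.2619378 ] [-1.81785189 -1.63918409  2.17750254] [-2.23541562 -0.99720958  2.17750254] [-35.03423583  69.47638971  76.2619378 ]
scene3 [-17.82270501  74.4454085   96.20670158  97.45908509]
side3 [-19.33767099  74.60389808  76.13131015  76.22856982]
```

Request:
{"fn": "apply_moves", "kwargs": {"xyz": [[0.0026,0.0008,0],[0.0052,0.0017,0],[0.0078,0.0025,0],[0.0105,0.0034,0],[0.013,0.0042,0],[0.0157,0.0051,0],[0.018,0.0058,0],[0.02,0.0065,0]], "delta_rot": [[0,0,0],[0,0,0],[0,0,0],[0,0,0],[0,0,0],[0,0,0],[0,0,0],[0,0,0]], "fingers": [0,0,0,0,0,0,0,0]}}

```text
t: 4.4
tcp_pos: [566.1, 201.0, 76.3]
ee_rot: [-3.103, -0.491, 0.0]
force: [-1.1, -1.3, 0.1]
gripper_width: 0.3
```

```bash
python3 - <<'E'
from h import *
s=manip.sense(); print(s['tcp_pos'],s['force']@R,(s['tcp_pos']-o)@R)
E
```

```text
[566.1157181  200.99608155  76.29081234] [-1.4813208  -0.93125182  0.14620798] [-13.70046163  69.42779519  76.29081234]
```

Request:
{"fn": "apply_moves", "kwargs": {"xyz": [[0.001,0.0003,0],[0.002,0.0006,0]], "delta_rot": [[0,0,0],[0,0,0]], "fingers": [0,0]}}

```text
t: 4.65
tcp_pos: [567.9, 201.5, 76.3]
ee_rot: [-3.103, -0.491, 0.0]
force: [-0.6, -0.5, 1.3]
gripper_width: -0.1
```

```bash
python3 - <<'E'
from h import *
s=manip.sense(); print(s['tcp_pos'],s['force']@R,(s['tcp_pos']-o)@R)
snap('side','side4')
z=load('side4'); Q=((cloud(z)-o)@R)
m=(abs(Q[...,1]-75)<12)&(Q[...,2]>82)&(Q[...,2]<91)&(Q[...,0]<120)&(Q[...,0]>-20)
v=np.sort(Q[m][:,0]); print(v[-60:].round(1))
cv2.imwrite('pics/c4.png',cv2.resize(cv2.imread('pics/side4.png')[220:310,230:370],(700,450),interpolation=cv2.INTER_CUBIC))
E
```

```text
[567.94220756 201.51713095  76.29855742] [-0.75939429 -0.31728439  1.28849141] [-11.80235381  69.35892633  76.29855742]
[ 86.9  87.4  87.8  88.   88.8  89.5  89.9  90.   90.2  91.4  91.7  92.
  92.   92.4  93.6  93.9  94.3  94.4  95.4  95.7  96.   96.2  96.5  97.4
  97.6  97.8  98.3  98.6  98.8  99.2  99.2  99.2  99.3  99.4  99.6 101.3
 102.  102.1 102.6 102.6 104.  104.4 104.8 106.6 106.6 106.9 108.4 108.6
 108.6 108.9 109.5 110.4 110.4 110.6 110.6 110.9 110.9 111.  111.  111. ]
```

View pics/c4.png

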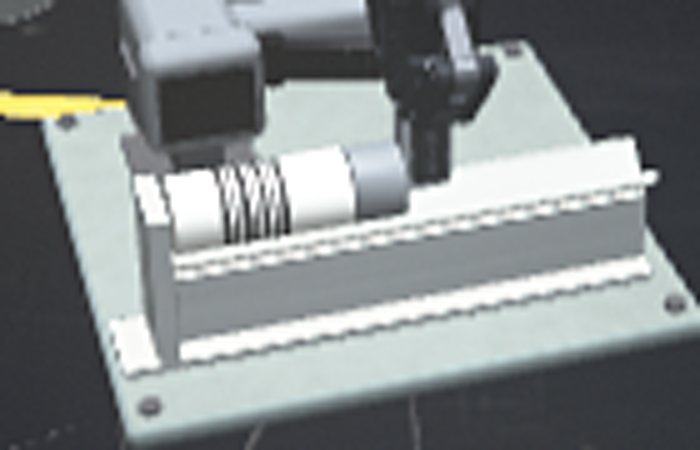

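The nose, at about (170,210), is at or very near the stop, but the force hasn't risen yet. I'll creep forward until it does.

Request:
{"fn": "apply_moves", "kwargs": {"xyz": [[0.001,0.0003,0],[0.001,0.0003,0]], "delta_rot": [[0,0,0],[0,0,0]], "fingers": [0,0]}}

```text
t: 4.95
tcp_pos: [569.0, 201.9, 76.3]
ee_rot: [-3.103, -0.491, -0.0]
force: [-0.5, -0.6, 0.2]
gripper_width: -0.1
```

Request:
{"fn": "apply_moves", "kwargs": {"xyz": [[0.001,0.0003,0],[0.001,0.0003,0]], "delta_rot": [[0,0,0],[0,0,0]], "fingers": [0,0]}}

```text
t: 5.2
tcp_pos: [569.5, 202.0, 76.3]
ee_rot: [3.103, 0.492, -0.002]
force: [-1.8, -0.8, 1.2]
gripper_width: 0.0
```

Request:
{"fn": "apply_moves", "kwargs": {"xyz": [[0.001,0.0003,0],[0.001,0.0003,0]], "delta_rot": [[0,0,0],[0,0,0]], "fingers": [0,0]}}

```text
t: 5.45
tcp_pos: [569.5, 202.1, 76.3]
ee_rot: [3.102, 0.492, -0.005]
force: [-4.7, -2.1, 3.8]
gripper_width: 0.0
```

Request:
{"fn": "apply_moves", "kwargs": {"xyz": [[0.001,0.0003,0],[0.001,0.0003,0]], "delta_rot": [[0,0,0],[0,0,0]], "fingers": [0,0]}}

```text
t: 5.7
tcp_pos: [569.5, 202.0, 76.2]
ee_rot: [3.102, 0.492, -0.009]
force: [-6.8, -3.4, 5.5]
gripper_width: 0.5
```

Firm, gentle contact: force is rising at a fixed position. I back off, lift, and go above the squeeze point with the fingers opening.

Request:
{"fn": "apply_moves", "kwargs": {"xyz": [[-0.008,-0.0026,0],[-0.02,-0.0065,0],[-0.02,-0.0065,0.03],[-0.02,-0.0065,0.07],[-0.01,-0.02,0.11],[0.005,-0.055,0.115],[0.02,-0.09,0.115],[0.032,-0.12,0.115]], "delta_rot": [[0,0,0],[0,0,0],[0,0,0],[0,0,0],[0,0,0],[0,0,0],[0,0,0],[0,0,0]], "fingers": [0,0,0,0,0,0.085,0.085,0.085]}}

```text
t: 6.7
tcp_pos: [604.5, 81.5, 191.6]
ee_rot: [3.103, 0.491, 0.003]
force: [0.1, 1.0, 1.2]
gripper_width: 54.3
```

Request:
{"fn": "apply_moves", "kwargs": {"xyz": [[0,0,0],[0,0,0],[0,0,0],[0,0,0]], "delta_rot": [[0,0,0],[0,0,0],[0,0,0],[0,0,0]], "fingers": [0.085,0.085,0.085,0.085]}}

```text
t: 7.2
tcp_pos: [603.6, 83.7, 191.3]
ee_rot: [-3.102, -0.494, 0.0]
force: [-0.2, 0.3, 0.9]
gripper_width: 85.2
```

```bash
python3 - <<'E'
from h import *
s=manip.sense(); print(s['tcp_pos'],s['gripper_width'],(s['tcp_pos']-o)@R, np.array([-15,-55,61])@R.T+o-s['tcp_pos'])
snap('side','side5');snap('scene','scene5');snap('wrist','w5')
a=cv2.resize(cv2.imread('pics/side5.png')[200:310,230:370],(400,314),interpolation=3);b=cv2.resize(cv2.imread('pics/w5.png'),(400,300))
cv2.imwrite('pics/c5.png',cv2.hconcat([a[:300],b]))
z=load('w5'); Q=((cloud(z)-o)@R).reshape(-1,3)
for x in(-70,-45,-25):
  m=(abs(Q[:,0]-x)<6)&(abs(Q[:,1]+58)<30)&(Q[:,2]>85)&(Q[:,2]<103); print(x,m.sum(),np.percentile(Q[m],[2,50,98],axis=0).round(1)[:,1:].tolist() if m.sum()>20 else '')
E
```

```text
[603.57025949  83.7317702  191.29559542] 85.1723971215829 [-14.31574102 -53.67128206 191.29559542] [  -0.24017254   -1.47513351 -130.29559542]
-70 575 [[-73.6, 88.6], [-59.7, 96.2], [-45.7, 98.0]]
-45 683 [[-73.6, 88.7], [-59.5, 95.6], [-45.9, 97.3]]
-25 724 [[-73.5, 89.0], [-60.0, 95.5], [-46.1, 97.2]]
```

View pics/c5.png

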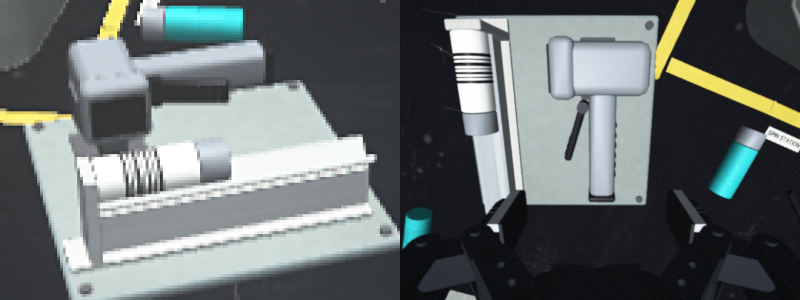

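The vial rests at the stop, and the grip edges match the model at y −73.6 and −45.9. Descending around the grip.

Request:
{"fn": "apply_moves", "kwargs": {"xyz": [[0,-0.0015,-0.025],[0,-0.0015,-0.05],[0,-0.0015,-0.07],[0,-0.0015,-0.085],[0,-0.0015,-0.1],[0,-0.0015,-0.115],[0,-0.0015,-0.13],[0,-0.0015,-0.13]], "delta_rot": [[0,0,0],[0,0,0],[0,0,0],[0,0,0],[0,0,0],[0,0,0],[0,0,0],[0,0,0]], "fingers": [0.085,0.085,0.085,0.085,0.085,0.085,0.085,0.085]}}

```text
t: 8.35
tcp_pos: [603.0, 81.2, 59.9]
ee_rot: [-3.102, -0.491, 0.004]
force: [-0.3, 0.4, -0.3]
gripper_width: 84.8
```

```bash
python3 - <<'E'
from h import *
s=manip.sense(); print(s['tcp_pos'],s['gripper_width'],s['force'],(s['tcp_pos']-o)@R)
snap('wrist','w6')
E
```

```text
[602.98764109  81.22358982  59.85771188] 84.82329017686618 [-0.33562487  0.38683285 -0.25910659] [-15.64491441 -55.87666437  59.85771188]
```

View pics/w6.png

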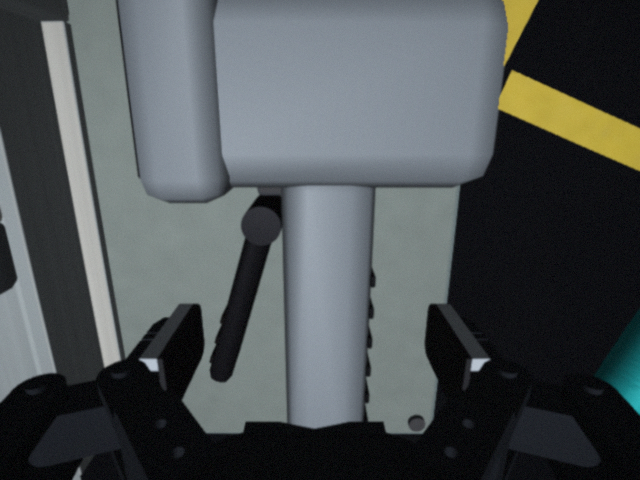

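Request:
{"fn": "apply_moves", "kwargs": {"xyz": [[0,0,0],[0,0,0],[0,0,0]], "delta_rot": [[0,0,0],[0,0,0],[0,0,0]], "fingers": [0.03,0.03,0.03], "squeeze": 30}}

```text
t: 8.78
tcp_pos: [603.4, 82.0, 62.3]
ee_rot: [-3.102, -0.492, 0.001]
force: [-3.0, 3.9, 1.3]
gripper_width: 37.1
```

Request:
{"fn": "apply_moves", "kwargs": {"xyz": [[0,0,0],[0,0,0],[0,0,0]], "delta_rot": [[0,0,0],[0,0,0],[0,0,0]], "fingers": [0.03,0.03,0.03]}}

```text
t: 9.15
tcp_pos: [603.4, 82.0, 62.2]
ee_rot: [-3.102, -0.492, 0.001]
force: [-3.5, 4.0, 5.8]
gripper_width: 37.1
```

```bash
python3 - <<'E'
from h import *
s=manip.sense(); print(s['t'],s['gripper_width'],s['force'])
snap('wrist','w7')
E
```

```text
9.15 37.08774017553742 [-3.48396033  4.01555004  5.75341103]
```

View pics/w7.png

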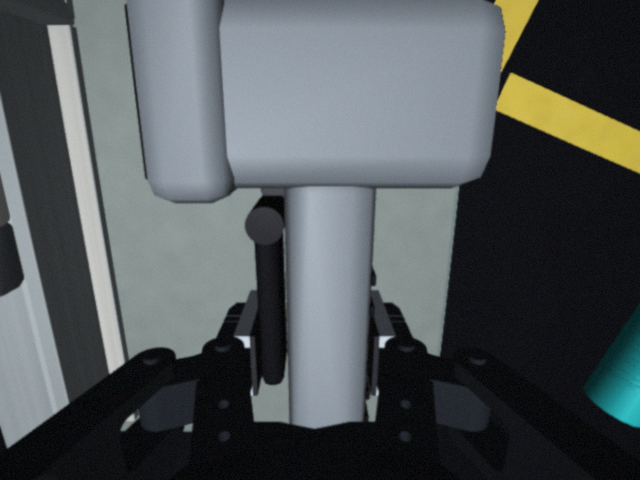

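The blade, (265,220) to (272,380), lies flat along the grip, so it is fully squeezed. I'll hold one more row, then release and lift.

Request:
{"fn": "apply_moves", "kwargs": {"xyz": [[0,0,0],[0,0,0],[0,0,0],[0,0,0],[0,0,0],[0,0,0],[0,0,0.015],[0,0,0.03]], "delta_rot": [[0,0,0],[0,0,0],[0,0,0],[0,0,0],[0,0,0],[0,0,0],[0,0,0],[0,0,0]], "fingers": [0.03,0.085,0.085,0.085,0.085,0.085,0.085,0.085]}}

```text
t: 10.2
tcp_pos: [604.3, 81.1, 92.5]
ee_rot: [3.103, 0.491, 0.001]
force: [-0.3, 0.2, -0.1]
gripper_width: 84.7
```

Request:
{"fn": "apply_moves", "kwargs": {"xyz": [[0,0,0.025],[0,0,0.05],[0,0,0.08],[0,0,0.11],[0,0,0.14],[-0.02,0,0.16],[-0.04,0,0.16],[-0.04,0,0.16]], "delta_rot": [[0,0,0],[0,0,0],[0,0,0],[0,0,0],[0,0,0],[0,0,0],[0,0,0],[0,0,0]], "fingers": [0.085,0.085,0.085,0.085,0.085,0.085,0.085,0.085]}}

```text
t: 11.2
tcp_pos: [563.0, 81.4, 252.9]
ee_rot: [3.103, 0.492, 0.002]
force: [-0.4, -0.9, -0.5]
gripper_width: 85.3
```

```bash
python3 - <<'E'
from h import *
s=manip.sense(); print(s['t'],s['tcp_pos'],s['force'])
snap('wrist','w8'); snap('side','side8')
Q=((cloud(load('w8'))-o)@R).reshape(-1,3)
v=(abs(Q[:,1]-70)<10)&(Q[:,2]>93)&(Q[:,2]<101)&(Q[:,0]<130)&(Q[:,0]>-60); print(np.percentile(Q[v][:,0],[1,99]))
t=(Q[:,0]<0)&(Q[:,0]>-40)&(abs(Q[:,1]+28)<14)&(Q[:,2]>75)&(Q[:,2]<100); print(np.percentile(Q[t],[1,50,99],axis=0).round(1).tolist())
a=cv2.resize(cv2.imread('pics/side8.png')[190:390,200:450],(375,300),interpolation=3);b=cv2.resize(cv2.imread('pics/w8.png'),(400,300))
cv2.imwrite('pics/c8.png',cv2.hconcat([a,b]))
E
```

```text
11.2 [562.95230241  81.40977525 252.89369737] [-0.38545515 -0.89435702 -0.50216335]
[ 2.32975808 99.85065711]
[[-27.1, -33.5, 84.4], [-12.9, -26.4, 89.7], [-0.5, -19.7, 92.0]]
```

View pics/c8.png

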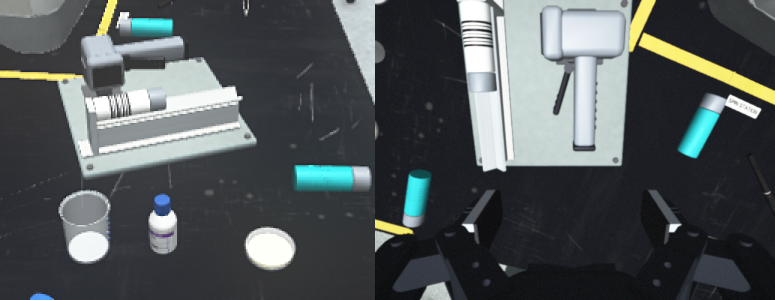

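The vial spans station x of about 1 to 100, so it is home. The trigger is back out, the bystanders look unmoved, and the arm is clear.

```bash
python3 -c "
from plant import manip
print(manip.sign_off())"
```

```text
the job is handed in; nothing more can be done
None
```

The vial is at the end stop, the trigger has been squeezed and released, and the job was handed in at about 11.3 s.

- **Vial:** I pushed it along the groove with closed fingers until the contact force reached about 7.6 N (9.4 N counting the vertical part), with the tool no longer advancing. The last look put its nose at station x of about 99.9 mm, against the stop's 100.
- **Trigger:** I closed on it with 30 N to a width of 37.1 mm, against the expected 38, and the wrist picture showed the blade flat along the grip. I held it for about half a second. After release it read as it did before the squeeze (blade's outer face at y −19.7 mm, against −19.4).
- **Surroundings:** The beaker, bottle, petri dish and both turquoise look-alikes looked unmoved in the last pictures. I did not check the forceps separately. The arm was clear at hand-in, with no contact force.
- **Disagreement:** The plate centre from the scene and side cameras differed by about 7 mm in y. I used the average, and the wrist camera confirmed it to about 1–2 mm.

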